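Fit a snap ring over a tube mixer's rotor stub

ROBOT

A 7-joint arm with a two-finger parallel gripper is mounted at the origin on the work surface. World frame = base frame: x ahead of the robot, y to its left, z up, the work surface at z = 0. Lengths are in m, angles in rad, forces in N, time in s.
With the tool pointing down it reaches from about 0.425 to 0.925 m from the base axis. Payload 6.8 kg.
Tool frame: the origin (TCP) lies on the centre line of the jaws, within the pads' length; the fingertips stand 11 mm ahead of it and the grasp point (between the pads) lies 8 mm behind it; z points along the fingers, y is the direction in which the jaws open and shut (so a half turn about z gives the same grasp; the last joint's range is limited). The gripper opens to 85 mm and grips with 20 to 120 N. Pads are 22 mm wide; open, the fingers measure 114 mm over their backs; the gripper's body (76 mm by 85 mm) begins 54 mm behind the grasp point. The pads swing forward as they close: fully open they stand 13 mm farther back than shut.
Start: joints at [-0.108, 0.477, 0.022, 1.555, -0.011, 1.109, -0.083], TCP at [0.675, 0, 0.242] pointing down, gripper open.
Joint ranges: [-2.96, 2.96], [-0.34, 2.1], [-1.41, 1.46], [0.24, 2.44], [-1.37, 4.51], [0.17, 1.92], [-2.96, 2.96]. Speed limits (rad/s): [2.39, 2.39, 3.14, 3.14, 3.14, 3.14, 3.14].

INTERFACE

Orientations are given as a rotation vector (axis times angle).
In Python, from bench import r gives the robot as it stands.
- The arm moves only by the tool send_rows, never from a script. Its argument "deltas" is a list of rows, each a list of 7 numbers: the opening, from 0 (shut) to 1 (fully open), then the shift along the tool's x, y, z as a fraction of full scale, then the turn, a rotation vector about the tool's x, y, z as a fraction of full scale. In form: [[hand, x, y, z, ax, ay, az], ...]. A call has 1 to 20 rows; each row is the pose to reach, as a shift and turn from the pose commanded when the call began, along the tool's axes at that moment, turning the shorter way round; what a row does not reach only later rows make up. Full scale, the value 1, is 150 mm for a shift and 180 degrees for a turn. A row lasts 1/12 s, in which the tool goes at most 41.7 mm and 7.16 degrees, less where a joint would pass 70% of its speed; a pose out of reach is approached as far as the arm can. A call with a number of a shift or a turn outside -1 to 1 is refused whole. A call with a gripper value outside its range is refused whole. The fingers move at their own pace and stop on an object; "squeeze" is the grip in N (left out, the last holds). Time passes only in rows, so rows that repeat a pose let the fingers close. It gives the time, the measured TCP pose, the force and the opening at its end, in the units of the state.
- r.get_obs(): the state, without advancing time (a new reading comes with each control period).
- r.grab_frame(name): name is "scene" or "side" or "wrist"; returns a dict with "pixels" (480x640x3 uint8, red, green, blue), "camera_matrix" (3x3 intrinsics, pixels), "rvec" (rotation vector, rad) and "tvec" (3), from world to camera coordinates, as OpenCV has them. Camera axes: x right, y down, z forward; pixel columns grow to the right and rows downward; lengths in m; the calibration is good to about 2 mm. A picture is of the moment at which its call begins. There is no depth.
- r.hand_in(): hands the job in, once; it reports no verdict.
The state is a dict: "clock": time; "joints": joint angles; "qvel": joint speeds; "tau": joint torques, N m; "tcp_pos": TCP position; "orientation": TCP orientation; "contact_force": force on the tool from outside, world axes, zero at the start; "moment": the same for the moment, N m; "grip_width": finger opening in m.
Only numpy, scipy, OpenCV 4.12 (cv2) and the standard library are available. Lean on these libraries where they do the work, as an engineer would, in place of code of your own. Each camera call takes 0.05 s, during which the arm holds its last target. There are 200 camera calls.

TASK

One of the mixer carousel's three rotor stubs has no snap ring: by the red post, turn the carousel 60 degrees anticlockwise (seen from above) until it settles with the bare stub at the red mark on the base. Then take the snap-ring pliers from their rest, squeeze the handles fully to spread the ring on their tips, and lower it gently over the bare stub to the brass-coloured groove, leaving everything else on the bench alone. Finish holding it there: handles still squeezed, ring level, centred round the stub, within the groove's height and carried by you alone, not leaning on the mixer.

Things in the scene. Friction and masses are not known exactly. Their poses are not given: they have to be found in the camera images.
- carousel_base: the mixer: a fixed white round base (210 mm diameter, 28 mm tall, at its back a block with a yellow upright indexing wheel, top at 94 mm) with a red mark on its front rim, carrying the carousel. Origin: centre of the underside, on the table; its -x axis points from the centre to the red mark
- carousel (a joint): angle of the carousel (rad), growing anticlockwise seen from above. The weighted indexing wheel geared to it gives two detents, at 0 (where it starts) and at 1.047 (60 degrees: bare stub at the red mark); pushed past about the middle it is drawn on to 1.047, and it stays there. End stops 0.06 rad beyond the detents. Turning takes up to about 5 N at the post. The disc is 184 mm in diameter, its top 40 mm above the table
- axis (a point): centre of the carousel's disc, on its vertical turning axis, at the disc's top (40 mm above the table)
- post (a point): red upright round post on the carousel, 18 mm diameter, from the disc's top at 40 mm to 86 mm above the table, 80 mm from the axis; this point lies on its centre line 70 mm above the table. It starts near the red mark
- groove (a point): centre of the bare stub's groove, on the stub's upright axis, 60 mm from the carousel's axis, 86 mm above the table. The groove is the brass-coloured band, 20 mm diameter, from 80 to 92 mm above the table. The stub is steel, 26 mm diameter. Below it a blue rotor disc, 66 mm diameter, reaches up to 62 mm
- stub_end (a point): the bare stub's upper end, 107 mm above the table, on its axis (a cone from 26 to 15 mm diameter over the last 6 mm). The two other stubs have the same shape and already wear rings; from one stub to the next is 104 mm
- rest: grey fixed rest, rubber-topped, 55 mm tall: a front block 76 mm long (x) by 36 mm wide under the pivot (from 36 mm behind to 40 mm ahead of the origin) and a rear bar 20 mm long by 80 mm wide under the handles' ends (82 to 102 mm behind), open between them down to a foot 10 mm thick, 100 mm wide. Origin: on the table under the pivot
- pliers: snap-ring pliers, about 0.17 kg, 210 mm long, lying level, nose along their +x. Origin: on the pivot's axis at the underside of the levers. Squeezing the handles, which are sprung and move alike, opens the jaws; the ring stays on the tips by itself and opens with them. Squeezed, they slip some 3 mm forward in the fingers. Balance point: 10 mm behind the pivot
- handles (a point): midway between the two blue handles, 60 mm behind the pivot (-x), 8 mm above the pliers' origin. Handles: 40 to 102 mm behind the pivot, 16 mm tall about this point. At rest 54 mm over their outer faces here, 68 mm at their ends; squeezed to the built-in stop the outer faces are flat and parallel, 34 mm apart. Here 3.5 N on each starts them, 7 N holds them at the stop
- ring_centre (a point): centre of the spread snap ring, fixed to the pliers 86 mm ahead of the pivot (+x), 7 mm below the pliers' origin, at half the ring's thickness. Ring: dark steel, 3 mm thick, 5 mm wide; fully spread 34 mm inner diameter (4 mm clear of the stub all round), relaxed too narrow for it. Its mouth faces the pivot; the jaw tips lie above it, 18 mm from its centre towards the pivot, 17 mm to either side
- ring_l (a joint): spread of one ring half (rad): 0 relaxed, 0.30 (a little more under a hard squeeze) with the handles at the stop; the stub just passes at 0.10
- amber_bottle: amber glass bottle with blue cap, 68 mm diameter, 150 mm tall; origin: centre of its underside. A bystander: leave it alone
- jar: white jar with blue cap, 70 mm diameter, 90 mm tall; origin: centre of its underside. A bystander: leave it alone
- beaker: glass beaker, 72 mm diameter, 90 mm tall; origin: centre of its underside. A bystander: leave it alone
- weight: brass calibration weight, 38 mm diameter, 35 mm tall; origin: centre of its underside. A bystander: leave it alone
- spare_rotor: loose blue rotor disc, 66 mm diameter, 18 mm tall; origin: centre of its underside. A bystander: leave it alone
- screwdriver: screwdriver lying flat, 160 mm long; origin: on its underside. A bystander: leave it alone
There are look-alikes about, which are no part of the job. What is shaped like the rest but purple or turquoise is not meant.

How it is judged:
By the outcome, as a careful person would: the job done as asked, in the order asked, and still so for the second after the job is handed in, while the arm keeps its last pose, push and grip.
It also fails if it takes over 51 s, if anything falls off the work surface, if the arm or the gripper's body presses on something with over 40 N, if the wrist force passes 120 N, or if a joint passes its speed limit or range.

## Working session

There is one attempt and no reset: what is moved stays moved. The work goes in short steps, Python scripts to look and compute and a tool call to move; the robot and the scene stay as the last step left them, time stands still between calls to the robot, and variables do not carry over. Pictures are saved under pics/ and viewed, about 8 in all and at most 12, crops included, and the job is handed in when it is done.

Besides the shell and the picture viewer there is one more tool, called as name(argument=value, ...), one argument or row to a line, values as JSON. send_rows: Moves the arm, as the interface text tells. Shift numbers are shares of 150 mm and turn numbers shares of 180 degrees, none past 1 either way. Its arguments: {"type":"object","properties":{"deltas":{"type":"array","items":{"type":"array","items":{"type":"number"}}},"squeeze":{"type":"number"}},"required":["deltas"]}

```bash
ls; mkdir -p pics; cat > h.py <<'E'
import numpy as np, cv2
from bench import r
from scipy.spatial.transform import Rotation as R
def grab(n,f=None):
    d=r.grab_frame(n)
    d['R']=cv2.Rodrigues(np.array(d['rvec'],float))[0]; d['t']=np.array(d['tvec'],float).ravel(); d['K']=np.array(d['camera_matrix'],float)
    if f: cv2.imwrite('pics/'+f,d['pixels'][...,::-1])
    return d
def plane(d,uv,z):
    v=d['R'].T@np.linalg.inv(d['K'])@np.array([uv[0],uv[1],1.]); c=-d['R'].T@d['t']
    return c+v*(z-c[2])/v[2]
def proj(d,p):
    q=d['K']@(d['R']@np.array(p,float)+d['t']); return q[:2]/q[2]
def tri(ds,uvs):
    A=np.zeros((3,3));b=np.zeros(3)
    for d,uv in zip(ds,uvs):
        v=d['R'].T@np.linalg.inv(d['K'])@np.array([uv[0],uv[1],1.]);v/=np.linalg.norm(v); c=-d['R'].T@d['t']
        P=np.eye(3)-np.outer(v,v);A+=P;b+=P@c
    return np.linalg.solve(A,b)
def load(n): 
    import pickle; return pickle.load(open(n,'rb'))
def save(o,n):
    import pickle; pickle.dump(o,open(n,'wb'))
E
python3 - <<'E'
from h import *
D={n:grab(n,n+'0.png') for n in('scene','side','wrist')}
save(D,'d0.pkl')
for n,d in D.items(): print(n,(-d['R'].T@d['t']).round(3))
o=r.get_obs();print(o)
E
```

```text
pics
scene [1.087 0.38  1.182]
side [ 0.381 -1.048  0.658]
wrist [0.674 0.078 0.373]
{'clock': 0.15, 'joints': array([-0.10809252,  0.4776261 ,  0.02235189,  1.55618507, -0.01148379,
        1.10925166, -0.08310441]), 'qvel': array([-1.14820533e-03, -1.37335758e-03,  9.95681533e-04, -5.03571544e-03,
       -1.29206389e-03,  8.74767193e-05, -1.13918425e-03]), 'tau': array([ 1.55385478e-03, -5.96924365e+01,  1.60940632e+00, -2.81490952e+01,
        1.26662746e-02,  6.56643446e-03,  5.58682734e-05]), 'tcp_pos': array([ 6.74590753e-01, -1.49826807e-05,  2.41555072e-01]), 'orientation': array([-2.22081763e+00, -2.22083738e+00,  1.60713958e-03]), 'contact_force': array([0.29869467, 0.09767335, 0.09977802]), 'moment': array([-0.00060334,  0.0181919 ,  0.04226702]), 'grip_width': 0.08527631765564657}
```

View pics/scene0.png

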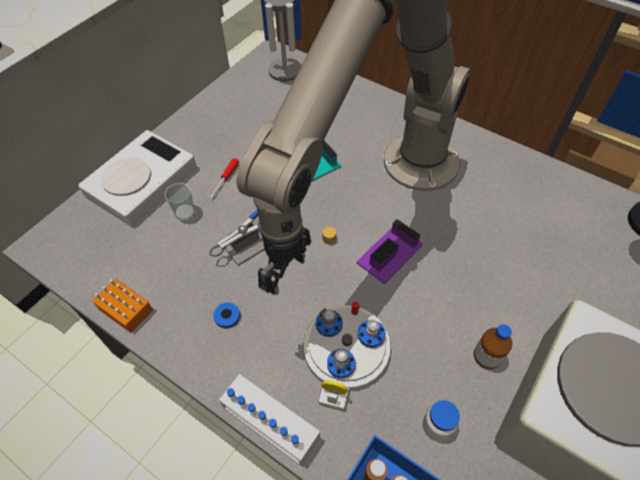

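View pics/side0.png

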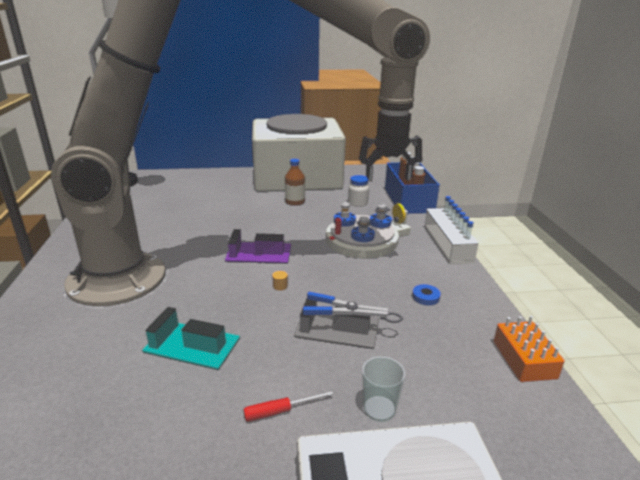

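```bash
python3 - <<'E'
from h import *
D=load('d0.pkl');a=D['scene']['pixels'];b=D['side']['pixels']
c=lambda im,x,y,w,h:cv2.resize(im[y:y+h,x:x+w],(400,300),interpolation=cv2.INTER_CUBIC)
m=np.vstack([np.hstack([c(a,290,290,120,90+0)[:, :],c(a,200,195,120,90)]),np.hstack([c(b,315,180,120,90),c(b,290,270,120,90)])])
cv2.imwrite('pics/m0.png',m[...,::-1])
for n,z in(('scene',.03),):
    print(plane(D[n],(347,345),.03),plane(D[n],(355,308),.07),plane(D[n],(240,235),.06))
print(plane(D['side'],(362,235),.03),plane(D['side'],(345,306),.06))
E
```

```text
[0.65285697 0.14657922 0.03      ] [0.57723651 0.1190399  0.07      ] [ 0.56212787 -0.25423259  0.06      ]
[0.64868084 0.12180564 0.03      ] [ 0.53778861 -0.24746603  0.06      ]
```

View pics/m0.png

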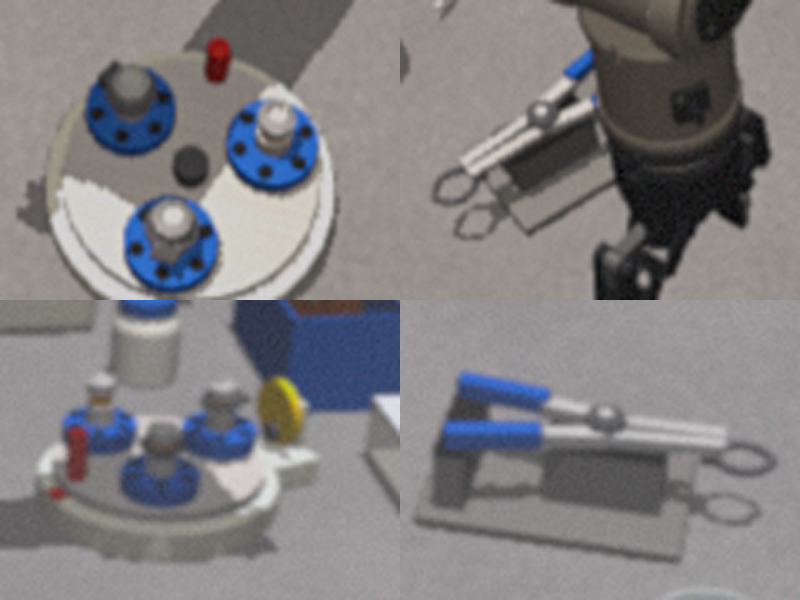

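```bash
python3 - <<'E'
from h import *
D=load('d0.pkl');d=D['wrist']
for uv in((320,240),(0,0),(640,0),(0,480),(640,480)): print(plane(d,uv,.05))
print(d['R'])
S,T=D['scene'],D['side']
print('post top',tri([S,T],[(290+218*.3,290+45*.3),(315+77*.3,180+132*.3)]))
print('wheel',tri([S,T],[(334,386),(315+280*.3,180+110*.3)]))
print('pivot',tri([S,T],[(200+543*.3-120,195+115*.3),(290+(606)*.3,270+(418-300)*.3)]))
print('ring',tri([S,T],[(200+(455-400)*.3,195+187*.3),(290+(750)*.3,270+(458-300)*.3)]))
E
```

```text
[ 0.67803725 -0.02109473  0.05      ]
[0.45600571 0.15231343 0.05      ]
[0.89834952 0.152505   0.05      ]
[ 0.35776336 -0.27346134  0.05      ]
[ 0.99983448 -0.2724206   0.05      ]
[[ 9.99999387e-01  6.40529060e-04 -9.02974871e-04]
 [ 8.84149898e-04 -9.52930976e-01  3.03186038e-01]
 [-6.66273257e-04 -3.03186650e-01 -9.52930958e-01]]
post top [0.57548261 0.11649821 0.08507617]
wheel [0.76645618 0.18180675 0.06720207]
pivot [ 0.67504754 -0.27767857  0.123434  ]
ring [ 0.74872657 -0.30997249  0.10533576]
```

View pics/wrist0.png

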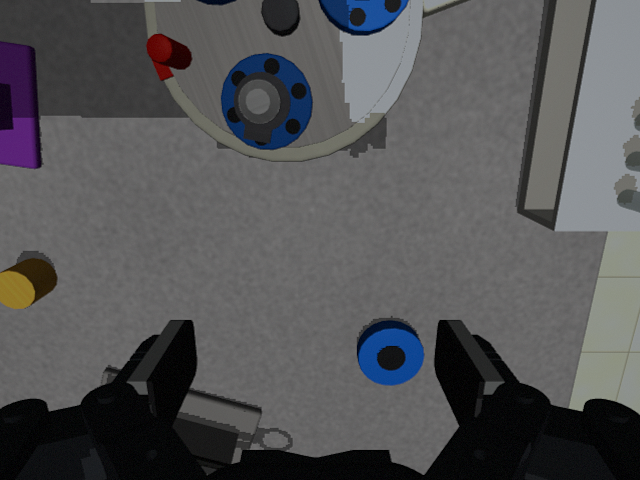

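send_rows(
  deltas=[
    [0, 0.25, 0, -0.05, 0, 0, 0],
    [0, 0.5, 0, -0.15, 0, 0, 0],
    [0, 0.75, 0, -0.25, 0, 0, 0],
    [0, 1, 0, -0.3, 0, 0, 0],
    [0, 1, 0, -0.3, 0, 0, 0],
    [0, 1, 0, -0.3, 0, 0, 0],
  ],
)

```text
clock: 0.65
tcp_pos: [0.6744, 0.1542, 0.2874]
orientation: [-2.214, -2.227, -0.002]
contact_force: [-0.6, -0.8, 0.1]
grip_width: 0.0121
```

```bash
python3 - <<'E'
from h import *
D=load('d0.pkl');S,T,W=D['scene'],D['side'],D['wrist']
print('pivot',tri([S,T],[(242.9,229.5),(351.8,305.4)]))
print('ring',tri([S,T],[(216.5,251),(395,317)]),'wrist ring z.048',plane(W,(274,438),.048))
d=grab('wrist','wrist1.png');save(d,'w1.pkl')
h=cv2.cvtColor(d['pixels'],cv2.COLOR_RGB2HSV)
def blobs(m,z,amin):
    n,l,s,c=cv2.connectedComponentsWithStats(cv2.morphologyEx(m,cv2.MORPH_OPEN,np.ones((3,3))))
    for i in range(1,n):
        if s[i,4]>amin:
            ct=max(cv2.findContours((l==i).astype(np.uint8),0,1)[0],key=len)
            e=cv2.fitEllipse(cv2.convexHull(ct)); print(s[i].tolist(),np.round(e[0],1),plane(d,e[0],z).round(4))
print('blue');blobs(cv2.inRange(h,(100,120,60),(125,255,255)),.062,400)
print('red');blobs(cv2.inRange(h,(0,150,60),(8,255,255)),.086,30)
E
```

```text
pivot [ 0.54895501 -0.25555538  0.06741421]
ring [ 0.6353611  -0.2794222   0.04960085] wrist ring z.048 [ 0.63422324 -0.22288654  0.048     ]
blue
[197, 134, 76, 76, 2640] [234.8 171.6] [0.6051 0.1842 0.062 ]
[316, 158, 74, 74, 1882] [352.2 194.3] [0.7067 0.1651 0.062 ]
[243, 245, 69, 53, 1565] [277.  276.9] [0.6393 0.087  0.062 ]
red
[189, 234, 20, 29, 360] [197.1 248.5] [0.5743 0.1223 0.086 ]
```

View pics/wrist1.png

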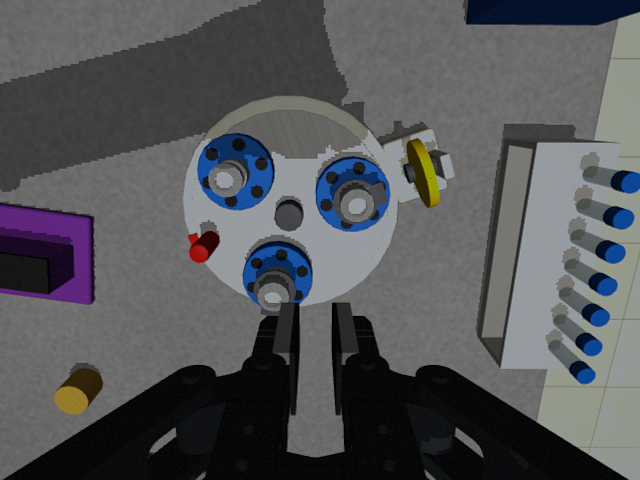

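send_rows(
  deltas=[
    [0, 0, -0.2, 0.2, 0, 0, -0.03],
    [0, 0, -0.4, 0.4, 0, 0, -0.06],
    [0, 0, -0.6, 0.6, 0, 0, -0.09],
    [0, 0, -0.74, 0.8, 0, 0, -0.107],
    [0, 0, -0.74, 1, 0, 0, -0.107],
    [0, 0, -0.74, 1, 0, 0, -0.107],
    [0, 0, -0.74, 1, 0, 0, -0.107],
  ],
)

```text
clock: 1.28
tcp_pos: [0.5636, 0.1478, 0.1364]
orientation: [-1.821, -2.558, 0.005]
contact_force: [0.2, 0.4, -0.1]
grip_width: 0.0002
```

```bash
cat > plan.py <<'E'
from h import *
# rows from pose (p0, yaw of tool x) to target world positions/yaws
def rows(p0,yaw0,tg):
    x=np.array([np.cos(yaw0),np.sin(yaw0),0]);z=np.array([0,0,-1.]);y=np.cross(z,x)
    M=np.array([x,y,z])
    return [np.r_[M@(np.array(p)-p0)/.15,0,0,-(yw-yaw0)/np.pi].round(3) for p,yw in tg]
E
python3 - <<'E'
from plan import *
o=r.get_obs();print(o['tcp_pos'],R.from_rotvec(o['orientation']).as_matrix().round(3)[:,0],o['contact_force'])
ax=np.array([.6504,.1454]);tg=[]
for k,(th,off) in enumerate([(199.3,24)]+[(a,20) for a in np.linspace(199.3,256.3,16)]):
    t=np.radians(th);T=np.array([-np.sin(t),np.cos(t)]);p=ax+.08*np.array([np.cos(t),np.sin(t)])-off/1e3*T
    tg.append((np.r_[p,.082],t-np.pi/2))
for q in rows(np.array([.564,.150,.082]),np.radians(109.3),tg): print(q.tolist())
E
```

```text
[0.56359349 0.14780816 0.13640658] [-0.327  0.945 -0.001] [ 0.18236934  0.36547532 -0.13686268]
[-0.059, 0.0, 0.0, 0.0, 0.0, -0.0]
[-0.086, 0.0, 0.0, 0.0, 0.0, -0.0]
[-0.122, -0.008, 0.0, 0.0, 0.0, -0.021]
[-0.158, -0.013, 0.0, 0.0, 0.0, -0.042]
[-0.194, -0.016, 0.0, 0.0, 0.0, -0.063]
[-0.23, -0.016, 0.0, 0.0, 0.0, -0.084]
[-0.267, -0.014, 0.0, 0.0, 0.0, -0.106]
[-0.303, -0.01, 0.0, 0.0, 0.0, -0.127]
[-0.339, -0.003, 0.0, 0.0, 0.0, -0.148]
[-0.374, 0.006, 0.0, 0.0, 0.0, -0.169]
[-0.409, 0.017, 0.0, 0.0, 0.0, -0.19]
[-0.443, 0.031, 0.0, 0.0, 0.0, -0.211]
[-0.475, 0.047, 0.0, 0.0, 0.0, -0.232]
[-0.507, 0.065, 0.0, 0.0, 0.0, -0.253]
[-0.537, 0.085, 0.0, 0.0, 0.0, -0.274]
[-0.567, 0.107, 0.0, 0.0, 0.0, -0.296]
[-0.594, 0.131, 0.0, 0.0, 0.0, -0.317]
```

send_rows(
  deltas=[
    [0, 0, 0, 0.15, 0, 0, 0],
    [0, 0, 0, 0.3, 0, 0, 0],
    [0, 0, 0, 0.36, 0, 0, 0],
    [0, 0, 0, 0.36, 0, 0, 0],
  ],
)

```text
clock: 1.62
tcp_pos: [0.5645, 0.1492, 0.0829]
orientation: [-1.82, -2.56, 0.002]
contact_force: [-0.1, -0.2, -1.0]
grip_width: -0.0
```

send_rows(
  deltas=[
    [0, -0.03, 0, 0, 0, 0, 0],
    [0, -0.06, 0, 0, 0, 0, 0],
    [0, -0.086, 0, 0, 0, 0, 0],
    [0, -0.122, -0.008, 0, 0, 0, -0.021],
    [0, -0.158, -0.013, 0, 0, 0, -0.042],
    [0, -0.194, -0.016, 0, 0, 0, -0.063],
    [0, -0.23, -0.016, 0, 0, 0, -0.084],
    [0, -0.267, -0.014, 0, 0, 0, -0.106],
    [0, -0.303, -0.01, 0, 0, 0, -0.127],
    [0, -0.339, -0.003, 0, 0, 0, -0.148],
    [0, -0.374, 0.006, 0, 0, 0, -0.169],
    [0, -0.409, 0.017, 0, 0, 0, -0.19],
    [0, -0.443, 0.031, 0, 0, 0, -0.211],
    [0, -0.475, 0.047, 0, 0, 0, -0.232],
    [0, -0.507, 0.065, 0, 0, 0, -0.253],
    [0, -0.537, 0.085, 0, 0, 0, -0.274],
    [0, -0.567, 0.107, 0, 0, 0, -0.296],
    [0, -0.58, 0.12, 0, 0, 0, -0.31],
    [0, -0.58, 0.12, 0, 0, 0, -0.31],
    [0, -0.58, 0.12, 0, 0, 0, -0.31],
  ],
)

```text
clock: 3.28
tcp_pos: [0.6103, 0.0731, 0.0841]
orientation: [0.412, 3.113, 0.0]
contact_force: [-0.0, 0.4, -0.0]
grip_width: -0.0001
```

send_rows(
  deltas=[
    [0, 0.03, 0, 0, 0, 0, 0],
    [0, 0.03, 0, -0.2, 0, 0, 0],
    [0, 0.03, 0, -0.45, 0, 0, 0],
    [0, 0.03, 0, -0.7, 0, 0, 0],
    [0, 0.03, 0, -1, 0, 0, 0],
    [0, 0.03, 0, -1, 0, 0, 0],
    [0, 0.03, 0, -1, 0, 0, 0],
  ],
)

```text
clock: 3.87
tcp_pos: [0.6068, 0.0758, 0.2371]
orientation: [0.408, 3.108, 0.003]
contact_force: [-0.5, -0.4, 0.3]
grip_width: -0.0001
```

```bash
python3 - <<'E'
from h import *
d=grab('wrist');save(d,'w2.pkl');S=grab('scene');save(S,'s2.pkl')
m=np.hstack([cv2.resize(d['pixels'],(400,300)),cv2.resize(S['pixels'][290:380,290:410],(400,300))]);cv2.imwrite('pics/m2.png',m[...,::-1])
h=cv2.cvtColor(d['pixels'],cv2.COLOR_RGB2HSV)
def blobs(m,z,amin):
    n,l,s,c=cv2.connectedComponentsWithStats(cv2.morphologyEx(m,cv2.MORPH_OPEN,np.ones((3,3))))
    for i in range(1,n):
        if s[i,4]>amin:
            ct=max(cv2.findContours((l==i).astype(np.uint8),0,1)[0],key=len)
            e=cv2.fitEllipse(cv2.convexHull(ct)); print(s[i].tolist(),np.round(e[0],1),plane(d,e[0],z).round(4))
print('blue');blobs(cv2.inRange(h,(100,120,60),(125,255,255)),.062,400)
print('red');blobs(cv2.inRange(h,(0,150,60),(8,255,255)),.086,30)
print(proj(d,(.5938,.1256,.107)),proj(d,(.5938,.1256,.086)))
# pliers: blue handles in the other views
for n,D in(('scene',S),('side',load('d0.pkl')['side'])):
    h=cv2.cvtColor(D['pixels'],cv2.COLOR_RGB2HSV);k=cv2.inRange(h,(100,120,60),(125,255,255))
    n_,l,s,c=cv2.connectedComponentsWithStats(k)
    print(n,[(s[i].tolist(),c[i].round(1).tolist(),plane(D,c[i],.063).round(3).tolist()) for i in range(1,n_) if s[i,4]>30 and abs(plane(D,c[i],.063)[1]+.25)<.08])
E
```

```text
blue
[329, 140, 87, 87, 3366] [371.9 183.2] [0.592  0.1246 0.062 ]
[447, 202, 84, 79, 2486] [488.6 241.2] [0.6598 0.2026 0.062 ]
[336, 273, 79, 56, 1861] [376.4 305.5] [0.6914 0.1063 0.062 ]
[101, 368, 62, 49, 1563] [129.2 391.1] [ 0.7164 -0.1219  0.062 ]
red
[331, 128, 22, 22, 301] [341.6 138.5] [0.5529 0.1093 0.086 ]
[299, 255, 23, 21, 380] [309.8 264.7] [0.6339 0.0655 0.086 ]
[383.47611038 197.34959443] [378.59042822 191.19530494]
scene [([250, 204, 17, 15, 91], [258.2, 210.8], [0.472, -0.263, 0.063]), ([258, 216, 20, 13, 118], [268.0, 221.2], [0.485, -0.219, 0.063])]
side [([413, 285, 27, 19, 343], [426.5, 293.6], [0.723, -0.224, 0.063]), ([308, 292, 26, 10, 148], [320.2, 296.5], [0.489, -0.212, 0.063]), ([303, 306, 29, 8, 197], [316.8, 309.5], [0.477, -0.258, 0.063])]
```

View pics/m2.png

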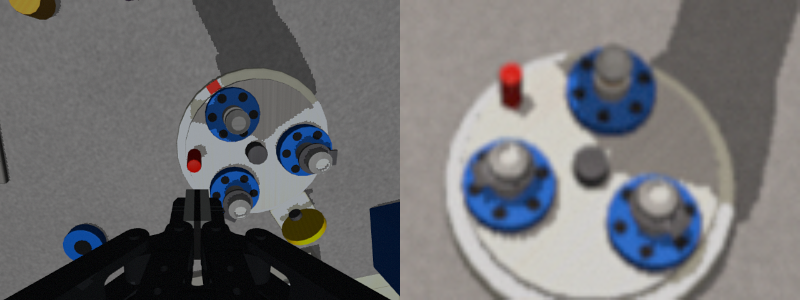

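send_rows(
  deltas=[
    [0.5, 0.01, -0.08, -0.05, 0, 0, 0.039],
    [1, 0.02, -0.16, -0.1, 0, 0, 0.078],
    [1, 0.03, -0.24, -0.15, 0, 0, 0.117],
    [1, 0.04, -0.32, -0.2, 0, 0, 0.156],
    [1, 0.05, -0.4, -0.25, 0, 0, 0.195],
    [1, 0.06, -0.48, -0.3, 0, 0, 0.234],
    [1, 0.07, -0.56, -0.33, 0, 0, 0.273],
    [1, 0.08, -0.64, -0.33, 0, 0, 0.312],
    [1, 0.09, -0.72, -0.33, 0, 0, 0.351],
    [1, 0.1, -0.8, -0.33, 0, 0, 0.39],
    [1, 0.11, -0.88, -0.33, 0, 0, 0.429],
    [1, 0.12, -0.95, -0.33, 0, 0, 0.468],
    [1, 0.13, -1, -0.33, 0, 0, 0.5],
    [1, 0.13, -1, -0.33, 0, 0, 0.5],
  ],
)

```text
clock: 5.13
tcp_pos: [0.546, -0.0668, 0.2806]
orientation: [-2.496, -1.905, 0.006]
contact_force: [-1.2, -0.1, 0.1]
grip_width: 0.0855
```

```bash
cat >> plan.py <<'E'
def cur():
    o=r.get_obs();m=R.from_rotvec(o['orientation']).as_matrix();return o['tcp_pos'],np.arctan2(m[1,0],m[0,0]),m,o
E
python3 - <<'E'
from plan import *
p,y,m,o=cur();print(p,np.degrees(y),o['joints'].round(2));print(rows(p,y,[((.491,-.240,.29),np.radians(-15.5))]))
E
```

```text
[ 0.54595349 -0.06681325  0.28060252] 74.68759171615596 [ 0.06  0.24 -0.06  1.81  0.02  1.1  -0.28]
[array([-1.21 , -0.048, -0.063,  0.   ,  0.   ,  0.501])]
```

send_rows(
  deltas=[
    [1, -0.08, 0, 0, 0, 0, 0.039],
    [1, -0.16, 0, 0, 0, 0, 0.078],
    [1, -0.24, 0, 0, 0, 0, 0.117],
    [1, -0.32, 0, 0, 0, 0, 0.156],
    [1, -0.4, 0, 0, 0, 0, 0.195],
    [1, -0.48, 0, 0, 0, 0, 0.234],
    [1, -0.56, 0, 0, 0, 0, 0.273],
    [1, -0.64, 0, 0, 0, 0, 0.312],
    [1, -0.72, 0, 0, 0, 0, 0.351],
    [1, -0.8, 0, 0, 0, 0, 0.39],
    [1, -0.88, -0.02, 0, 0, 0, 0.429],
    [1, -0.95, -0.04, 0, 0, 0, 0.468],
    [1, -1, -0.05, -0.06, 0, 0, 0.501],
    [1, -1, -0.05, -0.06, 0, 0, 0.501],
    [1, -1, -0.05, -0.06, 0, 0, 0.501],
  ],
)

```text
clock: 6.38
tcp_pos: [0.502, -0.2074, 0.291]
orientation: [-3.115, 0.405, 0.001]
contact_force: [0.3, 0.7, -0.5]
grip_width: 0.0853
```

```bash
python3 - <<'E'
from plan import *
p,y,m,o=cur();print(p,np.degrees(y),o['joints'].round(2))
d=grab('wrist','wrist3.png');save(d,'w3.pkl')
for q in ((.549,-.256,.07),(.491,-.24,.063),(.635,-.279,.048)): print(proj(d,q).round())
E
```

```text
[ 0.50196014 -0.20742482  0.2909964 ] -14.829937737133841 [ 0.08  0.21  0.23  1.83 -0.06  1.11 -1.5 ]
[358. 137.]
[354. 207.]
[359.  23.]
```

View pics/wrist3.png

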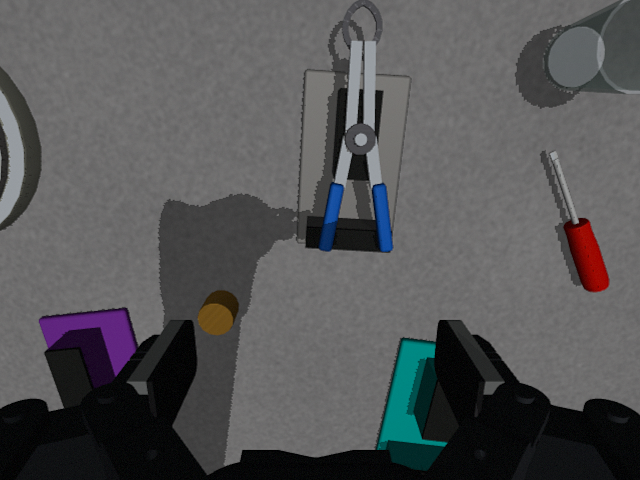

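```bash
python3 - <<'E'
from plan import *
d=load('w3.pkl');h=cv2.cvtColor(d['pixels'],cv2.COLOR_RGB2HSV);k=cv2.inRange(h,(105,150,60),(125,255,255))
n,l,s,c=cv2.connectedComponentsWithStats(k);H=[]
for i in range(1,n):
    if s[i,4]>200:
        b=cv2.boxPoints(cv2.minAreaRect(np.argwhere(l==i)[:,::-1].astype(np.float32)))
        P=np.array([plane(d,u,.071)[:2] for u in b]);o=np.argsort(P[:,0]);print(c[i].round(1),P[o].round(4).tolist(),plane(d,c[i],.071));H.append(plane(d,c[i],.071)[:2])
for z in(.065,.07,.075): print('pivot',plane(d,(360.5,138.5),z))
m=(H[0]+H[1])/2;print('mid',m);pv=plane(d,(360.5,138.5),.072)[:2];v=pv-m;print('dist',np.linalg.norm(v),'yaw',np.degrees(np.arctan2(v[1],v[0])))
w=H[0]-H[1];print('yaw from pair',np.degrees(np.arctan2(-w[0],w[1])))
g=plane(d,(362,23),.048);print('ring',g,np.degrees(np.arctan2(*(g[:2]-m)[::-1])))
E
```

```text
[330.9 216.4] [[0.4584, -0.21], [0.4637, -0.1994], [0.5138, -0.2353], [0.5187, -0.2251]] [ 0.48957214 -0.21780849  0.071     ]
[382.4 217.3] [[0.4449, -0.2647], [0.4464, -0.2526], [0.5066, -0.2696], [0.508, -0.2581]] [ 0.47725434 -0.26120955  0.071     ]
pivot [ 0.54699354 -0.25811789  0.065     ]
pivot [ 0.54741145 -0.25768333  0.07      ]
pivot [ 0.54782935 -0.25724877  0.075     ]
mid [ 0.48341324 -0.23950902]
dist 0.06664242044235563 yaw -15.670543365842322
yaw from pair -15.844652923857625
ring [ 0.63416101 -0.28110953  0.048     ] -15.427429334287906
```

```bash
python3 - <<'E'
from plan import *
p,y,m,o=cur();print(p,np.degrees(y),m.round(3).tolist());print(rows(p,y,[((.4898,-.2413,.16),np.radians(-15.7))]))
E
```

```text
[ 0.50204602 -0.20689319  0.29083733] -14.793129473729095 [[0.967, -0.255, -0.001], [-0.255, -0.967, 0.001], [-0.001, -0.0, -1.0]]
[array([-0.02 ,  0.243,  0.872,  0.   ,  0.   ,  0.005])]
```

send_rows(
  deltas=[
    [1, -0.01, 0.12, 0.25, 0, 0, 0.005],
    [1, -0.02, 0.243, 0.5, 0, 0, 0.005],
    [1, -0.02, 0.243, 0.75, 0, 0, 0.005],
    [1, -0.02, 0.243, 0.9, 0, 0, 0.005],
    [1, -0.02, 0.243, 0.9, 0, 0, 0.005],
    [1, -0.02, 0.243, 0.9, 0, 0, 0.005],
    [1, -0.02, 0.243, 0.9, 0, 0, 0.005],
  ],
)

```text
clock: 7.02
tcp_pos: [0.4908, -0.242, 0.158]
orientation: [3.111, -0.434, 0.003]
contact_force: [0.2, 0.1, 0.2]
grip_width: 0.085
```

```bash
python3 - <<'E'
from plan import *
p,y,m,o=cur();print(p,np.degrees(y),m.round(3).tolist(),o['contact_force']);print(rows(p,y,[((.4898,-.2413,.052),np.radians(-15.7))]))
E
```

```text
[ 0.49075568 -0.24204362  0.15796084] -15.878013867189475 [[0.962, -0.274, 0.002], [-0.274, -0.962, -0.0], [0.002, -0.0, -1.0]] [0.23220771 0.07536223 0.15738179]
[array([-0.007, -0.003,  0.706,  0.   ,  0.   , -0.001])]
```

send_rows(
  deltas=[
    [1, 0, 0, 0.15, 0, 0, 0],
    [1, 0, 0, 0.3, 0, 0, 0],
    [1, -0.004, 0, 0.45, 0, 0, 0],
    [1, -0.007, -0.002, 0.6, 0, 0, 0],
    [1, -0.007, -0.003, 0.68, 0, 0, 0],
    [1, -0.007, -0.003, 0.706, 0, 0, 0],
    [1, -0.007, -0.003, 0.706, 0, 0, 0],
    [1, -0.007, -0.003, 0.706, 0, 0, 0],
  ],
)

```text
clock: 7.68
tcp_pos: [0.4898, -0.242, 0.0523]
orientation: [3.111, -0.437, 0.004]
contact_force: [0.3, -0.9, 0.6]
grip_width: 0.0855
```

send_rows(
  deltas=[
    [0.6, 0, 0, 0, 0, 0, 0],
    [0.5, 0, 0, 0, 0, 0, 0],
    [0.4, 0, 0, 0, 0, 0, 0],
    [0.3, 0, 0, 0, 0, 0, 0],
    [0.2, 0, 0, 0, 0, 0, 0],
    [0, 0, 0, 0, 0, 0, 0],
    [0, 0, 0, 0, 0, 0, 0],
    [0, 0, 0, 0, 0, 0, 0],
    [0, 0, 0, 0, 0, 0, 0],
  ],
  squeeze=45,
)

```text
clock: 8.43
tcp_pos: [0.4898, -0.2419, 0.0531]
orientation: [-3.111, 0.438, -0.005]
contact_force: [-3.7, 3.0, 15.6]
grip_width: 0.0316
```

```bash
python3 - <<'E'
from plan import *
p,y,m,o=cur();print(p,np.degrees(y),m.round(3).tolist(),o['contact_force'],o['moment'],o['grip_width'])
d=grab('wrist','wrist4.png');save(d,'w4.pkl');S=grab('side');save(S,'s4.pkl')
cv2.imwrite('pics/m4.png',np.hstack([cv2.resize(d['pixels'],(400,300)),cv2.resize(S['pixels'][240:360,280:440],(400,300))])[...,::-1])
E
```

```text
[ 0.48983304 -0.24193815  0.0531203 ] -16.039407157668673 [[0.961, -0.276, 0.003], [-0.276, -0.961, -0.0], [0.003, -0.0, -1.0]] [-3.66353911  2.98304672 15.60920935] [ 0.4496714   0.62391614 -0.06098464] 0.03157387749284694
```

View pics/m4.png

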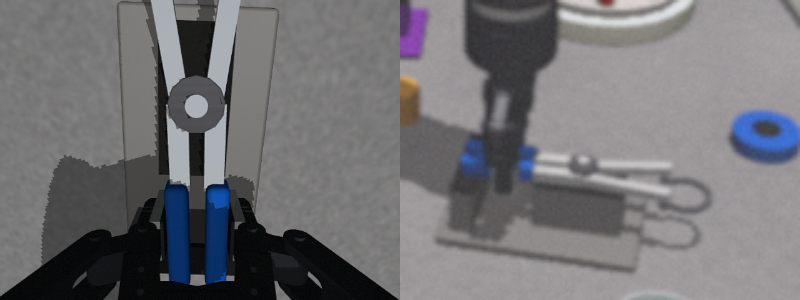

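send_rows(
  deltas=[
    [0, 0, 0, -0.02, 0, 0, 0],
    [0, 0, 0, -0.05, 0, 0, 0],
    [0, 0, 0, -0.1, 0, 0, 0],
    [0, 0, 0, -0.2, 0, 0, 0],
    [0, 0, 0, -0.35, 0, 0, 0],
    [0, 0, 0, -0.5, 0, 0, 0],
    [0, 0, 0, -0.65, 0, 0, 0],
    [0, 0, 0, -0.75, 0, 0, 0],
    [0, 0, 0, -0.75, 0, 0, 0],
    [0, 0, 0, -0.75, 0, 0, 0],
    [0, 0, 0, -0.75, 0, 0, 0],
  ],
)

```text
clock: 9.45
tcp_pos: [0.4879, -0.2412, 0.1625]
orientation: [-3.111, 0.437, 0.003]
contact_force: [-0.6, 0.6, -1.7]
grip_width: 0.0314
```

```bash
python3 - <<'E'
from plan import *
p,y,m,o=cur();print(p,np.degrees(y),m.round(3).tolist(),o['contact_force'],o['moment'],o['grip_width'],o['joints'].round(2))
d=grab('wrist');S=grab('side');C=grab('scene');save((d,S,C),'s5.pkl')
c=lambda D,q:(lambda u:cv2.resize(D['pixels'][u[1]-45:u[1]+45,u[0]-60:u[0]+60],(400,300),interpolation=cv2.INTER_CUBIC))(proj(D,q).astype(int))
q=p+np.array([.10,-.027,0]);print(proj(S,q),proj(C,q))
cv2.imwrite('pics/m5.png',np.vstack([np.hstack([c(C,q),c(S,q)]),np.hstack([cv2.resize(d['pixels'],(400,300))]*2)])[...,::-1])
E
```

```text
[ 0.48787385 -0.24118905  0.16248431] -16.01108008405518 [[0.961, -0.276, -0.002], [-0.276, -0.961, 0.001], [-0.002, -0.0, -1.0]] [-0.59312414  0.58158553 -1.71025234] [ 0.02803283  0.12464087 -0.02139678] 0.03139425921515408 [ 0.15  0.36  0.24  1.96 -0.11  0.83 -1.4 ]
[373.82733098 268.72285831] [223.46734173 215.76890135]
```

View pics/m5.png

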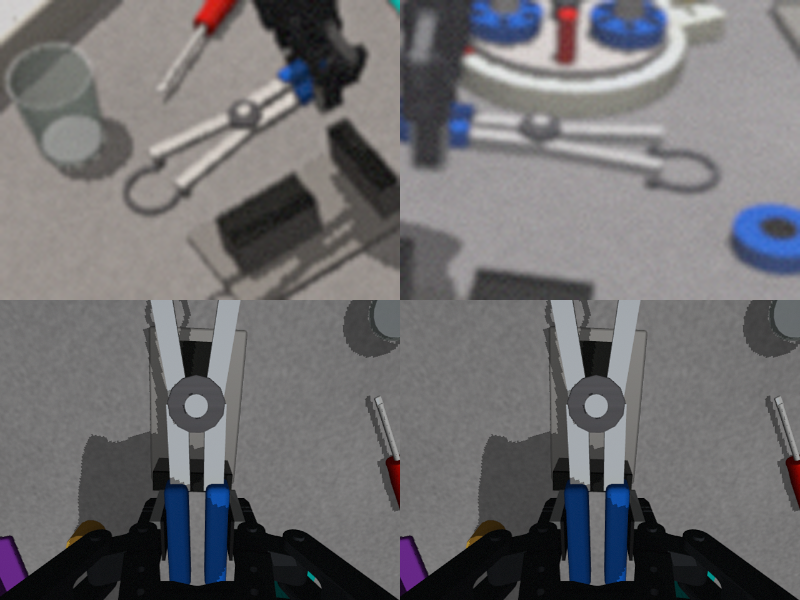

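```bash
cat > pl.py <<'E'
from plan import *
def pliers(d,p,m,show=1):
    # pivot by circle, in tool frame, pivot top taken 15 mm above origin; handles inner gap midline for yaw
    im=d['pixels'];h=cv2.cvtColor(im,cv2.COLOR_RGB2HSV)
    k=cv2.inRange(h,(105,150,60),(125,255,255));k[440:]=0
    n,l,s,c=cv2.connectedComponentsWithStats(k);H=sorted([c[i] for i in range(1,n) if s[i,4]>600 and 400<0+s[i,1]*0+500],key=lambda u:abs(u[0]-315))[:2]
    g=cv2.cvtColor(im,cv2.COLOR_RGB2GRAY)
    C=cv2.HoughCircles(g[120:220,250:380],cv2.HOUGH_GRADIENT,1,30,param1=120,param2=12,minRadius=12,maxRadius=60)
    print('circles',(C[0]+[250,120,0]).round(1).tolist()[:3] if C is not None else None, 'handles',np.round(H,1).tolist())
    return H,C
E
python3 - <<'E'
from pl import *
d,S,C=load('s5.pkl');p,y,m,o=cur()
H,_=pliers(d,p,m)
zo=p[2]+.002
pv=plane(d,(313.5,168.5),zo+.016);mid=plane(d,(H[0]+H[1])/2,zo+.016)
print('pivot tool',m.T@(pv-p),'mid tool',m.T@(mid-p))
a=tri([C,S],[(209.5,225.5),(397.9,274)]);b=tri([C,S],[(235.9,203.9),(355,261.1)])
print('ring',a,m.T@(a-p),'pivot',b,m.T@(b-p))
E
```

```text
circles [[313.5, 165.5, 45.7], [307.5, 200.5, 13.6]] handles [[283.7, 368.7], [346.6, 367.5]]
pivot tool [ 0.062812   -0.00087037 -0.01816007] mid tool [-0.00072575 -0.00036179 -0.01799819]
ring [ 0.63076244 -0.28133983  0.15704214] [ 0.1484972  -0.00092628  0.00466004] pivot [ 0.54999948 -0.25815478  0.17660855] [ 0.06442261 -0.0009233  -0.01469221]
```

send_rows(
  deltas=[
    [0, -0.03, -0.07, 0, 0, 0, 0],
    [0, -0.08, -0.2, 0, 0, 0, 0],
    [0, -0.13, -0.34, 0, 0, 0, 0],
    [0, -0.19, -0.49, 0, 0, 0, 0],
    [0, -0.25, -0.64, 0, 0, 0, 0],
    [0, -0.31, -0.79, 0, 0, 0, 0],
    [0, -0.37, -0.94, 0, 0, 0, 0],
  ],
)

```text
clock: 10.18
tcp_pos: [0.4733, -0.0888, 0.1629]
orientation: [-3.111, 0.437, 0.002]
contact_force: [-0.6, 0.4, -1.3]
grip_width: 0.0312
```

send_rows(
  deltas=[
    [0, -0.06, -0.15, 0, 0, 0, 0],
    [0, -0.12, -0.3, 0, 0, 0, 0],
    [0, -0.18, -0.45, 0, 0, 0, 0],
    [0, -0.24, -0.6, 0, 0, 0, 0],
    [0, -0.29, -0.75, 0, 0, 0, 0],
    [0, -0.34, -0.87, 0, 0, 0, 0],
    [0, -0.36, -0.92, 0, 0, 0, 0],
    [0, -0.36, -0.92, 0, 0, 0, 0],
  ],
)

```text
clock: 10.85
tcp_pos: [0.4596, 0.0592, 0.1631]
orientation: [-3.111, 0.431, 0.001]
contact_force: [0.5, -0.4, -1.3]
grip_width: 0.0312
```

```bash
python3 - <<'E'
from plan import *
p,y,m,o=cur();print(p,np.degrees(y),m.round(3).tolist(),o['contact_force'],o['grip_width'],o['joints'].round(2));print(rows(p,y,[((.4495,.1654,.135),y)]))
E
```

```text
[0.45962566 0.05919637 0.1630593 ] -15.780775314882595 [[0.962, -0.272, -0.001], [-0.272, -0.962, 0.001], [-0.001, -0.0, -1.0]] [ 0.49618519 -0.3676931  -1.3259733 ] 0.031228146047144464 [-0.35  0.23  0.1   2.13 -0.03  0.78 -2.07]
[array([-0.258, -0.663,  0.187,  0.   ,  0.   , -0.   ])]
```

send_rows(
  deltas=[
    [0, -0.04, -0.1, 0, 0, 0, 0],
    [0, -0.09, -0.23, 0, 0, 0, 0],
    [0, -0.14, -0.36, 0, 0, 0, 0],
    [0, -0.19, -0.49, 0, 0, 0, 0],
    [0, -0.23, -0.6, 0.02, 0, 0, 0],
    [0, -0.25, -0.65, 0.05, 0, 0, 0],
    [0, -0.258, -0.663, 0.1, 0, 0, 0],
    [0, -0.258, -0.663, 0.14, 0, 0, 0],
    [0, -0.258, -0.663, 0.14, 0, 0, 0],
    [0, -0.258, -0.663, 0.14, 0, 0, 0],
    [0, -0.258, -0.663, 0.14, 0, 0, 0],
  ],
)

```text
clock: 11.77
tcp_pos: [0.4508, 0.1618, 0.1423]
orientation: [3.11, -0.441, -0.0]
contact_force: [0.1, 0.6, -1.8]
grip_width: 0.0314
```

```bash
python3 - <<'E'
from plan import *
p,y,m,o=cur();print(p,np.degrees(y),m.round(3).tolist(),o['contact_force'],o['grip_width'],o['joints'].round(2))
S=grab('side');C=grab('scene');save((S,C,p,m),'s6.pkl')
rc=p+m@np.array([.149,-.001,.005]);st=np.array([.593,.1252,.107]);print('ring pred',rc)
I=[]
for D in(C,S):
    u=proj(D,(rc+st)/2).astype(int);x0,y0=u[0]-30,u[1]-35
    im=cv2.resize(D['pixels'][y0:y0+70,x0:x0+60],(400,467),interpolation=cv2.INTER_CUBIC)
    print('origin',x0,y0,'scale 6.667; ring pred',(proj(D,rc)-[x0,y0])*6.667,'stub',(proj(D,st)-[x0,y0])*6.667);I.append(im)
cv2.imwrite('pics/m6.png',np.hstack(I)[...,::-1])
E
```

```text
[0.4508453  0.16179583 0.14231274] -16.129367662317524 [[0.961, -0.278, -0.0], [-0.278, -0.961, -0.001], [-0.0, 0.001, -1.0]] [ 0.09416154  0.58076809 -1.8235431 ] 0.03142152072147087 [-0.51  0.29  0.05  2.11 -0.02  0.74 -2.31]
ring pred [0.59425706 0.12136051 0.13730767]
origin 323 268 scale 6.667; ring pred [201.77463944 216.86136771] stub [209.1048997  260.48932883]
origin 314 170 scale 6.667; ring pred [204.50786995 206.71781188] stub [196.99894642 270.36372842]
```

View pics/m6.png

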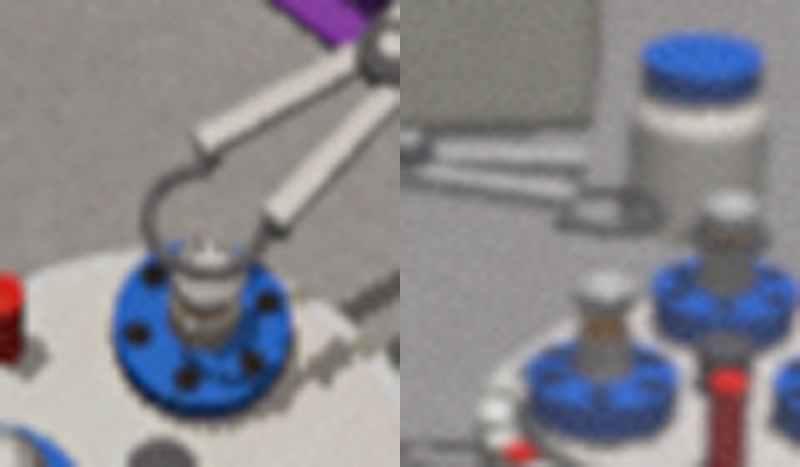

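```bash
python3 - <<'E'
from plan import *
S,C,p,m=load('s6.pkl');_,S5,C5=load('s5.pkl')
rc=p+m@np.array([.149,-.001,.005]);st=np.array([.5934,.125])
for n,D,D5 in(('scene',C,C5),('side',S,S5)):
    df=np.abs(D['pixels'].astype(int)-D5['pixels']).max(2); g=cv2.cvtColor(D['pixels'],cv2.COLOR_RGB2GRAY)
    u=proj(D,rc); px=[proj(D,rc+m@np.array([21*np.cos(a),21*np.sin(a),0])/1e3) for a in np.linspace(0,6.28,60)]
    reg=np.zeros(g.shape,np.uint8);cv2.fillPoly(reg,[np.int32([proj(D,rc+m@(np.array(v)/1e3)) for v in((-8,-30,0),(30,-30,0),(30,30,0),(-8,30,0))])],1)
    g5=cv2.cvtColor(D5['pixels'],cv2.COLOR_RGB2GRAY).astype(int)
    k=(reg>0)&(g5-g>22); pts=np.argwhere(k)[:,::-1].astype(np.float32)
    e=cv2.fitEllipse(pts);q=plane(D,e[0],rc[2]);print(n,'pts',len(pts),'fit',np.round(e[0],2),np.round(e[1],1),'pred',u.round(2),'world diff mm',((q-rc)*1e3).round(2),'scaled err')
    print('  pred ell',cv2.fitEllipse(np.float32(px)))
    # stub edges
    for z in(.072,.086,.098):
        v=proj(D,[*st,z]);row=int(round(v[1]));c0=int(v[0])-14
        print('  stub z',z,v.round(2),'from',c0,D5['pixels'][row,c0:c0+29].astype(int)[:,[0,2]].tolist() if 0 else g5[row,c0:c0+29].tolist())
E
```

```text
scene pts 115 fit [353.52 301.19] [17.6 19.3] pred [353.26 300.53] world diff mm [1.11 1.4  0.  ] scaled err
  pred ell ((353.2684631347656, 300.6107177734375), (16.311267852783203, 18.41362190246582), 97.56688690185547)
  stub z 0.072 [353.53 313.9 ] from 339 [193, 135, 95, 96, 95, 98, 97, 96, 99, 131, 160, 115, 80, 79, 90, 88, 84, 85, 106, 108, 81, 67, 49, 46, 46, 54, 83, 135, 199]
  stub z 0.086 [353.79 311.24] from 339 [204, 178, 128, 97, 91, 87, 73, 76, 101, 123, 119, 148, 164, 170, 166, 165, 165, 157, 154, 132, 110, 98, 81, 67, 69, 87, 139, 191, 200]
  stub z 0.098 [354.02 308.92] from 340 [203, 179, 134, 92, 54, 34, 30, 54, 107, 156, 171, 172, 185, 193, 194, 189, 174, 156, 151, 141, 109, 92, 95, 113, 139, 153, 156, 151, 146]
side pts 22 fit [347.85 201.57] [6.6 8.9] pred [344.67 201.01] world diff mm [ 8.01 -4.45  0.  ] scaled err
  pred ell ((344.6787109375, 201.0505828857422), (6.205924987792969, 15.453357696533203), 92.27998352050781)
  stub z 0.072 [343.2  221.97] from 329 [54, 56, 56, 58, 54, 65, 79, 95, 99, 96, 89, 90, 102, 108, 117, 120, 124, 123, 117, 107, 114, 126, 132, 145, 157, 161, 162, 154, 131]
  stub z 0.086 [343.4  217.45] from 329 [57, 59, 60, 51, 50, 66, 80, 101, 116, 138, 148, 143, 119, 100, 101, 105, 105, 104, 126, 170, 199, 197, 156, 103, 67, 63, 68, 75, 79]
  stub z 0.098 [343.57 213.53] from 329 [57, 56, 61, 52, 53, 57, 55, 56, 51, 51, 55, 58, 85, 116, 153, 171, 178, 170, 153, 139, 140, 149, 129, 102, 84, 75, 80, 82, 96]
```

```bash
python3 - <<'E'
from plan import *
S,C,p,m=load('s6.pkl');g=cv2.cvtColor(S['pixels'],cv2.COLOR_RGB2GRAY)
st=[.5934,.125]
for z in(.082,.088,.098,.104):
    v=proj(S,[*st,z]);row=int(round(v[1]));print(z,v.round(2),'row',row,'from 332',g[row,332:358].tolist())
print('ring');[print(r_,'from 334',g[r_,334:358].tolist()) for r_ in range(195,208)]
E
```

```text
0.082 [343.34 218.74] row 219 from 332 [150, 147, 148, 156, 166, 180, 186, 178, 149, 111, 93, 88, 93, 93, 92, 103, 150, 182, 192, 161, 119, 87, 69, 69, 70, 68]
0.088 [343.43 216.8 ] row 217 from 332 [150, 147, 150, 144, 147, 149, 155, 153, 142, 115, 100, 93, 91, 95, 95, 118, 160, 193, 190, 149, 99, 67, 66, 66, 73, 80]
0.098 [343.57 213.53] row 214 from 332 [150, 147, 144, 153, 149, 150, 147, 133, 124, 123, 136, 147, 160, 170, 154, 136, 134, 136, 145, 130, 100, 82, 77, 75, 80, 94]
0.104 [343.66 211.57] row 212 from 332 [148, 147, 144, 149, 151, 147, 149, 147, 149, 161, 170, 185, 190, 192, 184, 177, 170, 154, 147, 132, 113, 101, 98, 80, 76, 72]
ring
195 from 334 [111, 113, 115, 116, 114, 107, 111, 121, 136, 154, 149, 150, 147, 137, 119, 109, 112, 115, 121, 124, 128, 131, 135, 138]
196 from 334 [137, 141, 133, 133, 128, 114, 113, 122, 144, 146, 146, 150, 147, 134, 115, 112, 108, 116, 120, 128, 128, 130, 132, 134]
197 from 334 [170, 167, 166, 165, 149, 141, 127, 122, 131, 140, 139, 135, 138, 121, 110, 102, 112, 116, 120, 126, 127, 131, 136, 135]
198 from 334 [162, 166, 172, 168, 169, 155
[... 570 characters left out ...]
06, 100, 94, 107, 116, 130, 133, 129]
203 from 334 [152, 146, 133, 112, 95, 100, 102, 110, 116, 124, 125, 127, 122, 108, 99, 93, 96, 96, 98, 107, 124, 129, 130, 123]
204 from 334 [147, 147, 142, 123, 111, 110, 112, 110, 110, 103, 105, 109, 105, 104, 97, 100, 100, 101, 107, 117, 124, 128, 121, 109]
205 from 334 [150, 148, 146, 145, 141, 137, 140, 134, 132, 124, 116, 120, 121, 117, 118, 117, 122, 128, 127, 131, 130, 121, 113, 106]
206 from 334 [150, 144, 148, 151, 146, 149, 153, 149, 150, 146, 142, 143, 146, 145, 143, 141, 148, 146, 145, 140, 133, 128, 125, 113]
207 from 334 [149, 147, 148, 149, 148, 151, 154, 151, 151, 154, 153, 151, 153, 151, 154, 155, 147, 153, 151, 149, 146, 140, 139, 136]
```

send_rows(
  deltas=[
    [0, -0.006, -0.01, 0, 0, 0, 0],
    [0, -0.012, -0.021, 0.04, 0, 0, 0],
    [0, -0.012, -0.021, 0.08, 0, 0, 0],
    [0, -0.012, -0.021, 0.12, 0, 0, 0],
    [0, -0.012, -0.021, 0.15, 0, 0, 0],
    [0, -0.012, -0.021, 0.165, 0, 0, 0],
    [0, -0.012, -0.021, 0.165, 0, 0, 0],
    [0, -0.012, -0.021, 0.165, 0, 0, 0],
    [0, -0.012, -0.021, 0.165, 0, 0, 0],
  ],
)

```text
clock: 12.62
tcp_pos: [0.45, 0.1666, 0.1178]
orientation: [-3.111, 0.438, -0.0]
contact_force: [0.9, 0.0, -0.8]
grip_width: 0.0314
```

```bash
python3 - <<'E'
from plan import *
p,y,m,o=cur();print(p,np.degrees(y),m.round(4).tolist(),o['contact_force'],o['moment'],o['grip_width'])
S=grab('side');C=grab('scene');save((S,C,p,m),'s7.pkl')
rc=p+m@np.array([.149,-.001,.005]);st=np.array([.5934,.125,.107]);print('ring pred',rc)
I=[]
for D in(C,S):
    u=proj(D,(rc+st)/2).astype(int);x0,y0=u[0]-20,u[1]-24
    I.append(cv2.resize(D['pixels'][y0:y0+48,x0:x0+40],(400,480),interpolation=cv2.INTER_CUBIC))
    print('o',x0,y0,'ring pred',(proj(D,rc)-[x0,y0])*10,'stub',(proj(D,st)-[x0,y0])*10)
cv2.imwrite('pics/m7.png',np.hstack(I)[...,::-1])
E
```

```text
[0.44995529 0.16657183 0.11776924] -16.025820120886767 [[0.9611, -0.2761, 0.0003], [-0.2761, -0.9611, 0.0001], [0.0002, -0.0002, -1.0]] [ 0.93405896  0.04287673 -0.82108888] [0.00961412 0.04512006 0.01438915] 0.03144930912035668
ring pred [0.59344218 0.12639895 0.11280429]
o 334 282 ring pred [208.1381355  243.22996302] stub [201.99861713 251.55195187]
o 323 185 ring pred [207.21597406 234.49008419] stub [207.03153587 255.78022885]
```

View pics/m7.png

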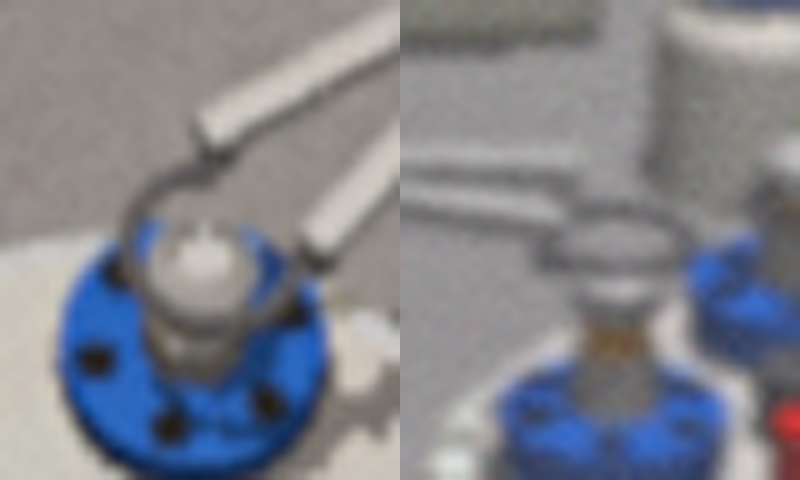

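send_rows(
  deltas=[
    [0, 0.007, 0.009, 0, 0, 0, 0],
    [0, 0.007, 0.009, 0, 0, 0, 0],
    [0, 0.007, 0.009, 0.015, 0, 0, 0],
    [0, 0.007, 0.009, 0.03, 0, 0, 0],
    [0, 0.007, 0.009, 0.045, 0, 0, 0],
    [0, 0.007, 0.009, 0.06, 0, 0, 0],
    [0, 0.007, 0.009, 0.06, 0, 0, 0],
    [0, 0.007, 0.009, 0.06, 0, 0, 0],
  ],
)

```text
clock: 13.38
tcp_pos: [0.4503, 0.1649, 0.1084]
orientation: [3.111, -0.438, -0.001]
contact_force: [-0.6, -0.3, -1.7]
grip_width: 0.0314
```

```bash
python3 - <<'E'
from plan import *
for i in range(6):
    p,y,m,o=cur();print((p+m@np.array([.149,-.001,.005])).round(4),p.round(4),o['contact_force'].round(2),o['moment'].round(3)); r.grab_frame('wrist')
E
```

```text
[0.5937 0.1248 0.1034] [0.4503 0.1649 0.1084] [-0.58 -0.27 -1.72] [ 0.006  0.112 -0.019]
[0.5938 0.1249 0.1035] [0.4503 0.165  0.1085] [-0.05  0.45 -2.48] [-0.001  0.12   0.01 ]
[0.5939 0.1249 0.1036] [0.4504 0.165  0.1086] [-1.33  0.53 -3.1 ] [-0.027  0.111  0.065]
[0.594  0.1248 0.1037] [0.4505 0.165  0.1087] [-0.8  -0.49 -1.94] [ 0.044  0.1   -0.016]
[0.594  0.1249 0.1038] [0.4505 0.165  0.1088] [ 1.03 -0.46 -2.29] [0.043 0.046 0.009]
[0.594  0.1249 0.1038] [0.4505 0.165  0.1087] [ 0.18 -0.34 -2.58] [ 0.01   0.085 -0.018]
```

send_rows(
  deltas=[
    [0, 0, 0, 0.015, 0, 0, 0],
    [0, 0, 0, 0.03, 0, 0, 0],
    [0, 0, 0, 0.045, 0, 0, 0],
    [0, 0, 0, 0.06, 0, 0, 0],
    [0, 0, 0, 0.075, 0, 0, 0],
    [0, 0, 0, 0.09, 0, 0, 0],
    [0, 0, 0, 0.105, 0, 0, 0],
    [0, 0, 0, 0.117, 0, 0, 0],
    [0, 0, 0, 0.117, 0, 0, 0],
    [0, 0, 0, 0.117, 0, 0, 0],
    [0, 0, 0, 0.117, 0, 0, 0],
  ],
)

```text
clock: 14.6
tcp_pos: [0.4505, 0.165, 0.0911]
orientation: [-3.111, 0.438, -0.0]
contact_force: [-0.0, 0.2, -0.9]
grip_width: 0.0317
```

```bash
python3 - <<'E'
from plan import *
F=[]
for i in range(8):
    p,y,m,o=cur();F.append(np.r_[p+m@np.array([.149,-.001,.005]),o['contact_force'],o['moment']]); r.grab_frame('wrist')
print(np.mean(F,0).round(4),np.round(F[-1],4),o['grip_width'],m.round(4).tolist())
S=grab('side');C=grab('scene');W=grab('wrist');save((S,C,W,p,m),'s8.pkl')
rc=p+m@np.array([.149,-.001,.005]);st=np.array([.594,.1248,.086])
I=[]
for D in(C,S):
    u=proj(D,st).astype(int);x0,y0=u[0]-20,u[1]-24
    I.append(cv2.resize(D['pixels'][y0:y0+48,x0:x0+40],(400,480),interpolation=cv2.INTER_CUBIC))
    print('o',x0,y0,'ring pred',(proj(D,rc)-[x0,y0])*10+4.5)
cv2.imwrite('pics/m8.png',np.hstack(I)[...,::-1])
E
```

```text
[ 0.594   0.1249  0.0862  0.0187 -0.0095 -1.8856  0.0182  0.0824  0.0103] [ 5.9400e-01  1.2490e-01  8.6200e-02  2.0560e-01  3.7400e-01 -2.3299e+00
  1.3000e-03  1.0020e-01  1.0900e-02] 0.03137522718635829 [[0.9612, -0.276, 0.0002], [-0.276, -0.9612, 0.0001], [0.0001, -0.0002, -1.0]]
o 333 287 ring pred [210.66543774 247.98548569]
o 323 193 ring pred [210.63244491 248.43513084]
```

View pics/m8.png

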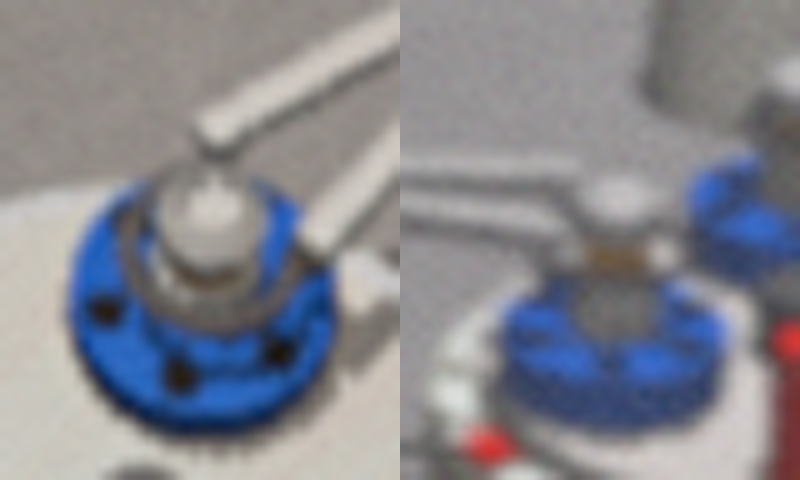

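send_rows(
  deltas=[
    [0, 0.002, 0.001, 0, 0, 0, 0],
    [0, 0.004, 0.002, 0, 0, 0, 0],
    [0, 0.004, 0.002, 0, 0, 0, 0],
    [0, 0.004, 0.002, 0, 0, 0, 0],
    [0, 0.004, 0.002, 0, 0, 0, 0],
    [0, 0.004, 0.002, 0, 0, 0, 0],
  ],
)

```text
clock: 15.65
tcp_pos: [0.4509, 0.1645, 0.0911]
orientation: [3.111, -0.438, -0.0]
contact_force: [-0.6, -0.1, -1.8]
grip_width: 0.0312
```

```bash
python3 - <<'E'
from plan import *
F=[]
for i in range(6):
    p,y,m,o=cur();F.append(np.r_[p+m@np.array([.149,-.001,.005]),o['contact_force'],o['moment']]); r.grab_frame('wrist')
print(np.mean(F,0).round(4),o['grip_width'],o['clock']);print(r.hand_in())
E
```

```text
[ 5.9440e-01  1.2440e-01  8.6100e-02 -6.1800e-02 -7.0000e-04 -1.7518e+00
  4.2300e-02  9.5000e-02 -9.8000e-03] 0.03132387880381618 15.9
the job is handed in; nothing more can be done
None
```

The job is handed in at 15.9 s. The carousel is turned to its second detent with the bare stub at the red mark, and the spread ring is held round that stub at the groove. I pushed the carousel by the red post, took the pliers from the grey rest at a 45 N squeeze, and lowered the ring slowly from above.

The last checks showed:
- **Height:** I work out the ring centre at 86.1 mm, from the measured arm pose and where the ring sits in the grip; the groove is 80 to 92 mm.
- **Contact:** the wrist force is about 1.75 N downward, which is just the pliers' weight, with almost no sideways force. The ring is not leaning on the mixer.
- **Level:** the tool is upright to within about 0.02 degrees. Just after lifting, pivot and ring heights from the two cameras fitted level pliers to about a degree.
- **Squeeze:** the handles were parallel and the jaws spread. The gripper reads 31 mm although 34 mm was expected at the stop; I did not resolve this.
- **Centring:** the two camera views differed by about 1 mm on where the stub is, against 4 mm of clearance. I made one last nudge of under 1 mm on their joint indication, and did not photograph the ring after it.

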